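# Back the tube feeder off one notch

### The job

The tube feeder has been indexed one notch too far. With a fingertip, lift the ratchet pawl out of the wheel and swing it right over on its hinge until it stays back by itself, push the wheel backward one notch (counter-clockwise seen from above) by one of its upright posts, then push the pawl over again so that it drops fully into the notch. Work gently with the outside of the fingers: do not grip or pick up anything, and leave the bottle, the jar and the tip box alone.

Things in the scene. Friction and masses are not known exactly. Their poses are not given: they have to be found in the camera images.
- feeder: Tube feeder fixed to the bench: white base plate about 250 mm square, 14 mm high, and a wheel of 216 mm diameter that turns about a vertical axis. Origin on that axis at bench height. +x points along the pawl from its tongue to its hinge (roughly to the robot's left); the pawl is on the -y side (away from the robot), z up. Coordinates below are in this frame, in mm.
- wheel (a joint): Wheel angle, rad: within 0.03 of 0 at the start, grows counter-clockwise seen from above = backward. One notch is 0.524 (30 deg). Has friction (pushing a post takes 1 to 3 N), stays where left. It cannot go backward while the pawl is down. The pawl drops fully home in the next notch with the wheel between 0.43 and 0.58; farther back than that it lands on a tooth.
- wheel_top (a point): Point on the wheel's axis at the height of its upper face, z 35. Around the rim stand 12 saw teeth (radius 91 to 109, tops at z 45), one per 30 deg, each notch floor 19 long. 9 capped tubes stand fixed in the wheel in a ring of 36 radius, tops at z 86; hub of 18 radius to z 65. Three push posts stand between tubes and teeth.
- post (a point): Top centre (z 75) of one of three equal upright aluminium push posts on the wheel, 12 mm diameter, 40 mm tall (from z 35), on a circle of 76 radius, 120 deg apart. This one stands opposite the pawl at the start (x 0, y 76) and first moves along -x when the wheel goes backward.
- pawl (a joint): Steel pawl's angle, rad: 0 = nose fully down in a notch, grows when lifted; stop at 1.95 (tongue end then near x 122, z 135). Nose is clear of the teeth above 0.25. Turns freely, 80 g: left below 1.3 it falls back down, left above 1.6 it falls to the stop and stays. At 0 its arm (12 wide, 8 thick) runs level from the hinge along -x to x -14; its nose (9 long) hangs at x 0 down to z 36.
- pawl_hinge (a point): Centre of the pawl's hinge pin, at (58, -100, 50); the hinge axis is parallel to the feeder's y. The fixed block that carries the pin stands outside the pawl: y -114 to -130, x 43 to 73, up to z 60. Fixed to the feeder, axes as the feeder's.
- tongue (a point): Outer end of the underside of the pawl's lift tongue; moves with the pawl. The tongue is a plate 24 wide (along y), 4 thick, that rises outward at 45 deg from the arm's end: from (-13, -100, 47) to this point at about (-44, -100, 78) when the pawl is down. A fingertip that leans, tip pointing down and toward the hinge, fits beneath it above the teeth.
- bottle: Bystander: loose amber bottle, 60 mm diameter, 140 mm tall, origin at the centre of its underside. Stands beside the feeder, past the pawl's hinge.
- jar: Bystander: loose specimen jar, 56 mm diameter, 65 mm tall, origin at the centre of its underside. Stands beside the feeder, on the side the tongue points to.
- tipbox: Bystander: loose pipette-tip box, 84 x 119 x 52 mm, origin at the centre of its underside. Stands behind the pawl, as seen from the wheel.

How it is judged:
By the outcome, as a careful person would: the job done as asked, in the order asked, and still so for the second after the job is handed in, with the robot touching nothing.
It also fails if it takes over 61 s, if anything falls off the work surface, if the arm or the gripper's body presses on something with over 40 N, if the wrist force passes 120 N, or if a joint passes its speed limit or range.

### The arm

A 7-joint arm with a two-finger parallel gripper is mounted at the origin on the work surface. World frame = base frame: x ahead of the robot, y to its left, z up, the work surface at z = 0. Lengths are in mm, angles in rad, forces in N, time in s.
With the tool pointing down it reaches from about 425 to 875 mm from the base axis. Payload 9.9 kg.
Tool frame: the origin (TCP) lies where the fingers leave the gripper's body, on its centre line; the fingertips stand 73 mm ahead of it and the grasp point (between the pads) lies 54 mm ahead of it (ctrl.grip_point_offset is the z of the grasp point in the tool frame, in mm); z points along the fingers, y is the line along which they close (so a half turn about z gives the same grasp; the last joint's range is limited). The gripper opens to 85 mm and grips with 20 to 120 N. Pads are 22 mm wide; open, the fingers measure 114 mm over their backs; the gripper's body (76 mm by 85 mm) begins 54 mm behind the grasp point. The pads swing forward as they close: fully open they stand 13 mm farther back than shut.
Start: joints at [1.192, 0.576, 0.025, 1.437, -0.015, 1.129, -0.057], TCP at [196.125, -645.884, 303.889] pointing down, gripper open.
Joint ranges: [-2.76, 2.76], [-0.34, 2.15], [-1.52, 1.57], [0.19, 2.46], [-1.09, 4.23], [0.17, 1.99], [-2.82, 2.82]. Speed limits (rad/s): [2.22, 2.22, 3.01, 3.01, 3.14, 3.14, 3.14].

### API

Orientations are given as a unit quaternion [x, y, z, w].
In Python, from station import readout, imaging, job, ctrl gives the robot as it stands.
- The arm moves only by the shell command python3 -m crank 'ROWS' [OPENING]. ROWS is JSON, a list of rows, each a list of 4 numbers: the shift along the world's x, y, z in m, then the turn about the world's z in rad. A call has 1 to 10 rows; each row is the pose to reach, as a shift and turn from the pose commanded when the call began; what a row does not reach only later rows make up. A row lasts 1/10 s, in which the tool goes at most 50 mm and 8.59 degrees, less where a joint would pass 70% of its speed; a pose out of reach is approached as far as the arm can. A call with a gripper value outside its range is refused whole. OPENING is the closure, from -1 (fully open) to 1 (shut), set as the call begins (- or left out, the last holds). The fingers move at their own pace and stop on an object; the grip force is fixed at half the most. Time passes only in rows, so rows that repeat a pose let the fingers close. It gives the time, the measured TCP pose, the force, the opening and the grip force at its end, in the units of the state.
- readout.get_obs(): the state, without advancing time (a new reading comes with each control period).
- imaging.snapshot(name): name is "scene" or "top" or "wrist"; returns a dict with "frame" (400x640x3 uint8, red, green, blue), "camera_matrix" (3x3 intrinsics, pixels), "extrinsics" (4x4, takes a point from world to camera coordinates). Camera axes: x right, y down, z forward; pixel columns grow to the right and rows downward; lengths in mm; the calibration is good to about 2 mm. A picture is of the moment at which its call begins. There is no depth.
- job.sign_off(): hands the job in; it is judged then, once.
The state is a dict: "time_s": time; "qpos": joint angles; "qvel": joint speeds; "joint_torque": joint torques, N m; "position": TCP position; "ee_rot": TCP orientation; "wrist_force": force on the tool from outside, world axes, zero at the start; "wrist_torque": the same for the moment, N m; "opening": finger opening in mm; "grasp_force": force on a finger pad.
Only numpy, scipy, OpenCV 4.12 (cv2) and the standard library are available. Lean on these libraries where they do the work, as an engineer would, in place of code of your own. Each camera call takes 0.05 s, during which the arm holds its last target. There are 200 camera calls.

## Working session

There is one attempt and no reset: what is moved stays moved. The work goes in short steps, Python scripts to look and compute and a shell command to move; the robot and the scene stay as the last step left them, time stands still between calls to the robot, and variables do not carry over. Pictures are saved under pics/ and viewed, at most 10 in all, crops included, and the job is handed in when it is done.

```bash
ls; mkdir -p pics
python3 - <<'E'
from station import readout, imaging
import cv2
o=readout.get_obs();print({k:(v if not hasattr(v,'round') else v) for k,v in o.items()})
ims=[]
for n in("scene","top"):
    s=imaging.snapshot(n);cv2.imwrite(f'pics/{n}0.png',s["frame"][:,:,::-1]);print(n,s["camera_matrix"],s["extrinsics"])
E
```

```text
pics
{'time_s': 0.0, 'qpos': array([ 1.19220746,  0.57656966,  0.02482936,  1.43793382, -0.01495579,
        1.12899113, -0.05651552]), 'qvel': array([ 0.00046815,  0.00071942, -0.00112719, -0.00062739, -0.00051631,
       -0.00028626, -0.00063778]), 'joint_torque': array([ 1.98619352e-05, -7.65744996e+01,  2.25036599e+00, -2.85963160e+01,
        1.53439800e-02,  1.27975500e-02,  3.23243614e-05]), 'position': array([ 196.02161849, -645.55479852,  303.00788321]), 'ee_rot': array([ 9.89153091e-01,  1.46885755e-01, -1.86714243e-04, -8.38336126e-04]), 'wrist_force': array([-0.86766038, -0.15921722,  0.29114701]), 'wrist_torque': array([-0.001862  , -0.01235692, -0.00553806]), 'grasp_force': 0.0, 'opening': 85.37552171475004}
scene [[419.43023775   0.         323.8336096 ]
 [  0.         419.43023775 201.03021032]
 [  0.           0.           1.        ]] [[-5.37084702e-01  8.43495740e-01  7.41348487e-03  3.30695280e+02]
 [ 5.67945698e-01  3.68102028e-01 -7.36164778e-01 -2.94962003e+02]
 [-6.23680773e-01 -3.91172383e-01 -6.76761745e-01  1.47173702e+03]
 [ 0.00000000e+00  0.00000000e+00  0.00000000e+00  1.00000000e+00]]
top [[409.07619241   0.         320.14796277]
 [  0.         409.07619241 194.15977078]
 [  0.           0.           1.        ]] [[-2.82508726e-03 -9.99152400e-01  4.10670142e-02 -1.55025705e+01]
 [-9.94134418e-01 -1.63382308e-03 -1.08139216e-01  6.26319722e+02]
 [ 1.08114654e-01 -4.11316350e-02 -9.93287174e-01  8.23915615e+02]
 [ 0.00000000e+00  0.00000000e+00  0.00000000e+00  1.00000000e+00]]
```

View pics/scene0.png

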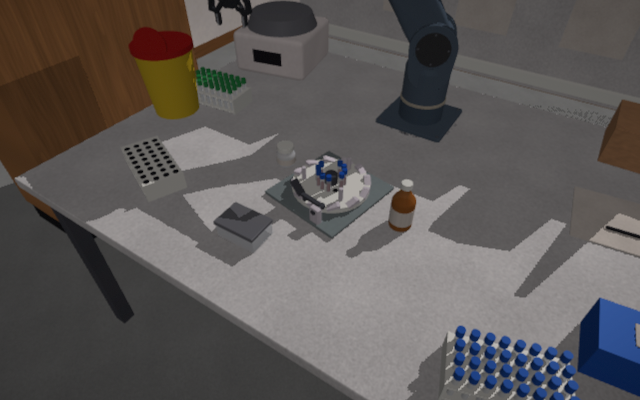

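View pics/top0.png

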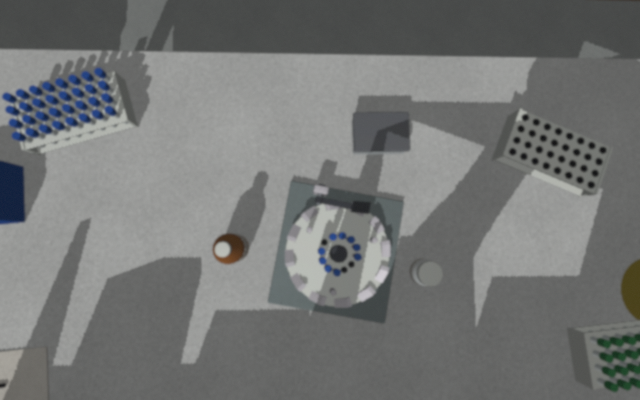

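```bash
cat > h.py <<'E'
import numpy as np,cv2
from station import readout, imaging
def cam(s): 
    E=np.array(s["extrinsics"]);return np.array(s["camera_matrix"]),E[:3,:3],E[:3,3]
def ray(s,uv):
    K,R,t=cam(s);d=R.T@np.linalg.inv(K)@np.array([uv[0],uv[1],1.]);return -R.T@t,d/np.linalg.norm(d)
def onz(s,uv,z):
    c,d=ray(s,uv);return c+d*(z-c[2])/d[2]
def tri(obs):
    A=np.zeros((3,3));b=np.zeros(3)
    for s,uv in obs:
        c,d=ray(s,uv);P=np.eye(3)-np.outer(d,d);A+=P;b+=P@c
    p=np.linalg.solve(A,b);return p
def proj(s,p):
    K,R,t=cam(s);q=K@(R@np.asarray(p,float)+t);return q[:2]/q[2]
def save(s,name,x0=0,y0=0,w=640,h=400,k=1):
    cv2.imwrite(f'pics/{name}.png',cv2.resize(s["frame"][y0:y0+h,x0:x0+w,::-1],None,fx=k,fy=k,interpolation=cv2.INTER_CUBIC))
E
python3 - <<'E'
from h import *
import pickle
S={n:imaging.snapshot(n) for n in("scene","top","wrist")}
pickle.dump(S,open('s0.pkl','wb'))
a=cv2.resize(S["top"]["frame"][170:330,200:460],None,fx=3,fy=3,interpolation=2)[:, :780]
save(S["top"],"top1",260,170,150,160,3.75)
save(S["scene"],"scene1",255,130,170,110,4.7)
for uv in((293,178),(404,197),(386,322),(268,304)): print(onz(S["top"],uv,14))
print(np.degrees(np.linalg.norm(0)))
E
```

```text
[663.39241489  41.63519643  14.        ]
[ 622.63402339 -198.36047213   14.        ]
[ 359.89614961 -153.74961412   14.        ]
[398.93919981  92.29577333  14.        ]
0.0
```

View pics/top1.png

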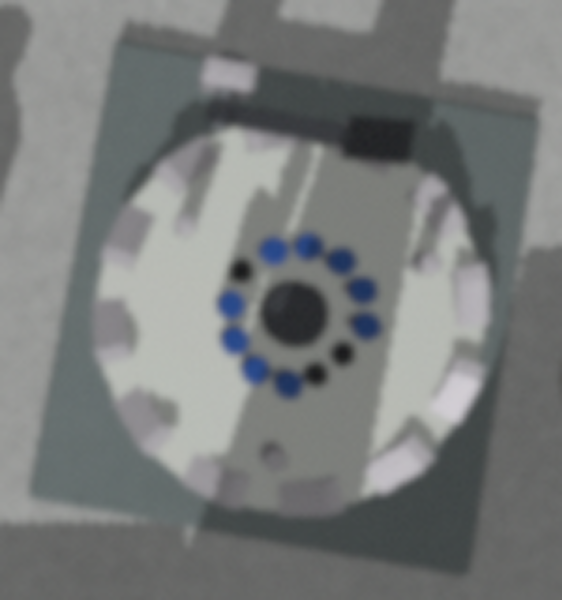

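View pics/scene1.png

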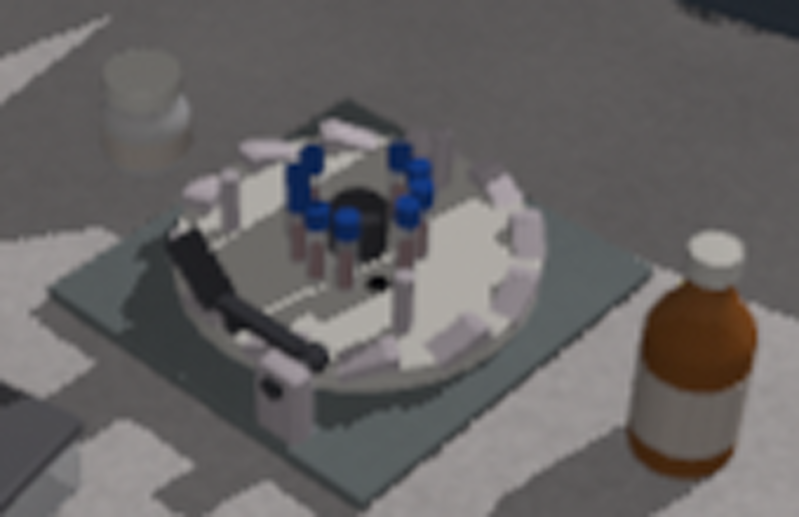

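```bash
cat > m.py <<'E'
from h import *
import pickle
S=pickle.load(open('s0.pkl','rb'));T,C=S["top"],S["scene"]
t=lambda u,v:(260+u/3.75,170+v/3.75); c=lambda u,v:(255+u/4.7,130+v/4.7)
co=np.array([onz(T,t(*p),14) for p in((124,40),(540,105),(467,574),(32,495))]);print(co.round(0),"ctr",co.mean(0).round(1))
cs=np.array([onz(C,c(*p),14) for p in((365,507),(50,290),(348,98),(652,270))]);print(cs.round(0),"ctr",cs.mean(0).round(1))
print("hub",onz(T,t(294,315),65).round(1),"tri",tri([(T,t(294,315)),(C,c(360,196))]).round(1))
print("post",onz(T,t(273,450),75).round(1),"tri",tri([(T,t(273,450)),(C,c(442,132))]).round(1))
print("tongue",onz(T,t(413,142),80).round(1),"tri",tri([(T,t(413,142)),(C,c(182,235))]).round(1))
print("block",onz(T,t(228,76),60).round(1), onz(C,c(285,362),60).round(1))
print("bottle",onz(T,(222,249),140).round(0),"jar",onz(T,(429,270),65).round(0))
for a,b in((0,1),(3,2),(1,2),(0,3)):
    d=co[a]-co[b];print(np.degrees(np.arctan2(d[1],d[0])).round(1))
E
python3 m.py
```

```text
[[ 658.   41.   14.]
 [ 620. -198.   14.]
 [ 358. -151.   14.]
 [ 403.   91.   14.]] ctr [509.7 -54.1  14. ]
[[ 661.   55.   14.]
 [ 615. -190.   14.]
 [ 359. -145.   14.]
 [ 407.   98.   14.]] ctr [510.6 -45.5  14. ]
hub [503.  -50.7  65. ] tri [502.6 -49.2  70. ]
post [433.9 -38.4  75. ] tri [433.2 -36.4  77.3]
tongue [ 594.1 -113.4   80. ] tri [ 593.  -111.5   76.3]
block [631.5 -16.2  60. ] [632.4 -14.   60. ]
bottle [516. 165. 140.] jar [ 470. -232.   65.]
81.2
79.4
-10.3
-11.1
```

```bash
python3 -m crank '[[0.025,0.03,0,0.07],[0.05,0.06,0,0.14],[0.075,0.095,0,0.21],[0.1,0.13,0,0.28],[0.125,0.16,0,0.35],[0.15,0.19,0,0.42],[0.175,0.225,0,0.5],[0.2,0.26,0,0.57],[0.225,0.29,0,0.64],[0.25,0.32,0,0.71]]' 1
python3 -m crank '[[0.025,0.03,0,0.07],[0.05,0.06,0,0.14],[0.075,0.095,0,0.21],[0.1,0.13,0,0.28],[0.125,0.16,0,0.35],[0.142,0.186,-0.03,0.386],[0.142,0.186,-0.06,0.386],[0.142,0.186,-0.09,0.386],[0.142,0.186,-0.1,0.386],[0.142,0.186,-0.1,0.386]]'
python3 - <<'E'
from h import *
import pickle
o=readout.get_obs();print(o['time_s'],o['position'],o['ee_rot'],o['opening'])
S={n:imaging.snapshot(n) for n in("scene","wrist")};pickle.dump(S,open('s1.pkl','wb'))
save(S["scene"],"scene2",245,90,160,120,5)
save(S["wrist"],"wrist2")
E
```

```text
time_s: 1.25
position: [446.9, -324.5, 304.1]
ee_rot: [0.876, 0.483, 0.0, 0.0]
wrist_force: [-0.7, -0.5, -0.2]
opening: 0.0
grasp_force: 0.0
time_s: 2.25
position: [587.5, -140.0, 202.7]
ee_rot: [0.768, 0.641, -0.001, -0.001]
wrist_force: [0.4, -0.1, 1.3]
opening: -0.0
grasp_force: 0.0
2.25 [ 587.48415701 -140.00406486  202.72410863] [ 0.7678608   0.64061519 -0.00091964 -0.00105977] -0.02111616187206207
```

View pics/scene2.png

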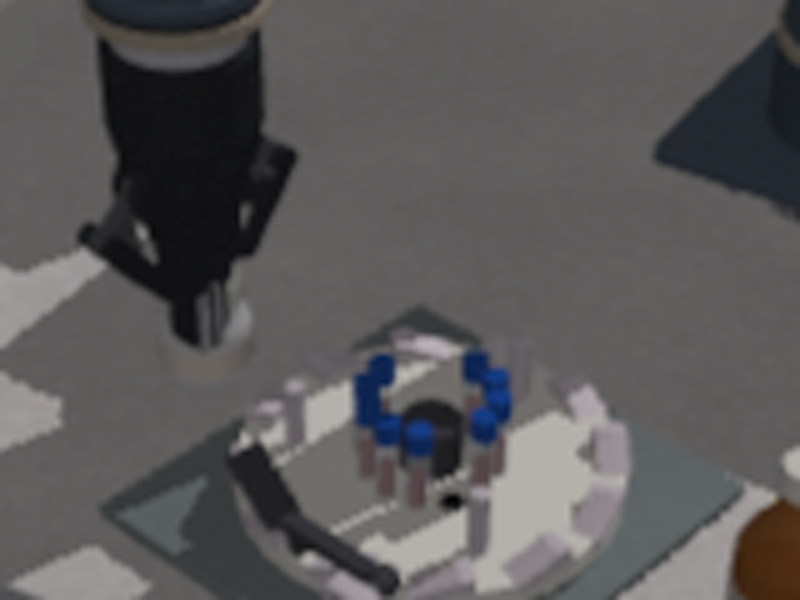

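View pics/wrist2.png

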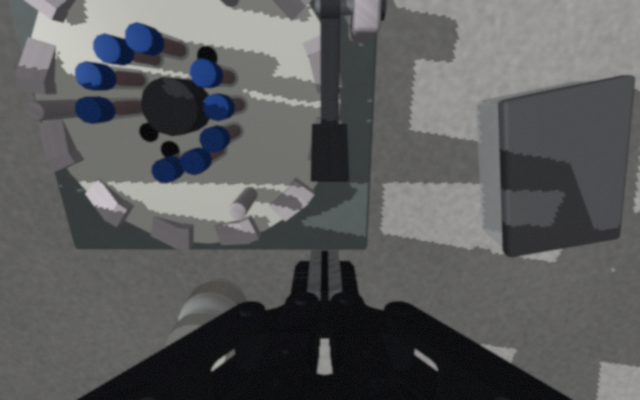

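Run:
```python
from h import *
import pickle
S=pickle.load(open('s1.pkl','rb'));W,C=S["wrist"],S["scene"]
c=lambda u,v:(245+u/5,90+v/5)
print("tongue",onz(W,(330,181),80).round(1),tri([(W,(330,181)),(C,c(246,455))]).round(1))
print("hub",onz(W,(176,103),65).round(1))
print("post",onz(W,(38,111),75).round(1),"p2",onz(W,(243,207),75))
print("block",onz(W,(367,13),60).round(1))
print("arm at",onz(W,(331,30),54),onz(W,(329,122),54))
print("tip",proj(W,[587.5,-140,130]))
from scipy.spatial.transform import Rotation as R
print(R.from_quat(readout.get_obs()['ee_rot']).as_matrix().round(3))
```

```text
tongue [ 597.  -109.8   80. ] [ 595.7 -108.    76.6]
hub [510.8 -47.   65. ]
post [432.5 -37.1  75. ] p2 [ 537.4028851  -118.22971449   75.        ]
block [635.7 -18.3  60. ]
arm at [613.5481818  -22.40141356  54.        ] [602.71362729 -76.43835179  54.        ]
tip [323.72072733 265.99767766]
[[ 0.179  0.984  0.001]
 [ 0.984 -0.179 -0.   ]
 [-0.     0.001 -1.   ]]
```

```bash
python3 -m crank '[[0.003,0,-0.03,0],[0.003,0,-0.055,0],[0.003,0,-0.075,0],[0.003,0,-0.075,0],[0.004,0.005,-0.075,0],[0.005,0.01,-0.075,0],[0.0055,0.014,-0.075,0],[0.0055,0.014,-0.075,0],[0.0055,0.014,-0.075,0]]'
python3 -m crank '[[0,0.002,0,0],[0.001,0.004,0,0],[0.001,0.004,0,0],[0.001,0.004,0,0]]'
```

```text
time_s: 3.25
position: [593.9, -125.7, 129.5]
ee_rot: [0.768, 0.641, 0.0, 0.0]
wrist_force: [0.4, -0.1, 0.6]
opening: -0.5
grasp_force: 0.0
time_s: 3.65
position: [594.3, -122.6, 128.8]
ee_rot: [0.768, 0.64, -0.001, 0.0]
wrist_force: [-1.5, -4.2, 1.9]
opening: -0.1
grasp_force: 1.9
```

```bash
python3 -m crank '[[0,0.001,0.004,0],[0,0.002,0.008,0],[0.001,0.004,0.012,0],[0.001,0.006,0.016,0],[0.002,0.008,0.02,0],[0.002,0.01,0.024,0],[0.002,0.012,0.028,0]]'
python3 - <<'E'
from h import *
import pickle
s=imaging.snapshot("scene");save(s,"scene3",245,90,160,120,5)
E
```

```text
time_s: 4.35
position: [596.4, -110.3, 157.5]
ee_rot: [0.768, 0.641, -0.0, 0.0]
wrist_force: [-1.9, -4.3, 1.5]
opening: 0.1
grasp_force: 2.1
```

View pics/scene3.png

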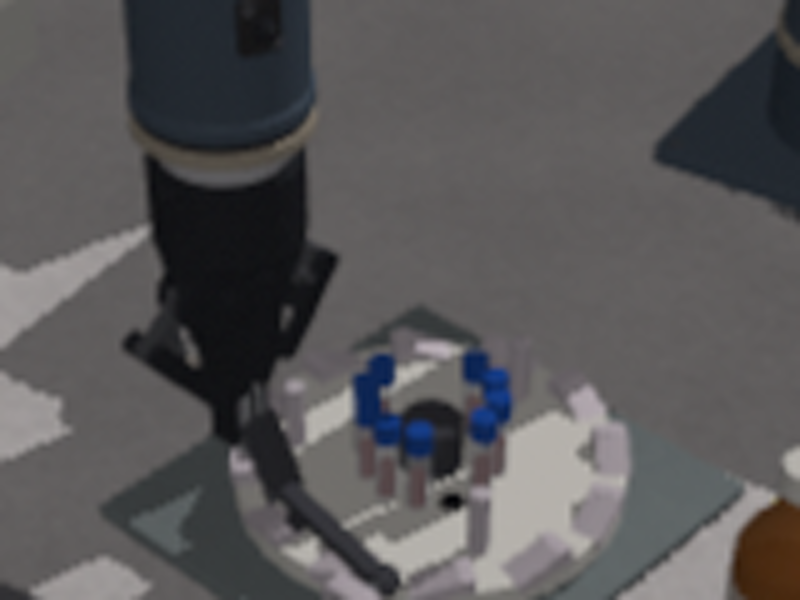

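```bash
python3 -m crank '[[0.001,0.004,0.005,0],[0.002,0.008,0.01,0],[0.002,0.012,0.015,0],[0.003,0.016,0.02,0],[0.004,0.021,0.025,0],[0.005,0.026,0.029,0],[0.006,0.031,0.033,0],[0.007,0.036,0.037,0],[0.007,0.041,0.04,0],[0.008,0.046,0.042,0]]'
python3 -m crank '[[0.001,0.005,0.002,0],[0.002,0.01,0.004,0],[0.003,0.015,0.006,0],[0.004,0.02,0.007,0],[0.005,0.025,0.008,0],[0.005,0.03,0.009,0],[0.006,0.035,0.01,0],[0.007,0.04,0.01,0],[0.008,0.045,0.01,0],[0.009,0.05,0.01,0]]'
python3 -m crank '[[0.001,0.005,0,0],[0.002,0.01,0,0],[0.003,0.015,0,0],[0.004,0.02,0,0],[0.005,0.025,0,0],[0.005,0.028,0,0],[0.005,0.028,0,0]]'
python3 - <<'E'
from h import *
s=imaging.snapshot("scene");save(s,"scene4",245,70,180,140,4.2)
E
```

```text
time_s: 5.4
position: [604.7, -63.5, 199.2]
ee_rot: [0.768, 0.641, 0.0, 0.0]
wrist_force: [-0.2, -0.9, 1.6]
opening: -0.0
grasp_force: 0.4
time_s: 6.4
position: [613.7, -13.4, 208.8]
ee_rot: [0.768, 0.641, -0.0, -0.0]
wrist_force: [-0.2, -0.0, -0.1]
opening: -0.2
grasp_force: 0.0
time_s: 7.1
position: [618.6, 14.8, 208.9]
ee_rot: [0.768, 0.641, 0.0, -0.0]
wrist_force: [-0.4, 0.4, -0.4]
opening: -0.1
grasp_force: 0.0
```

View pics/scene4.png

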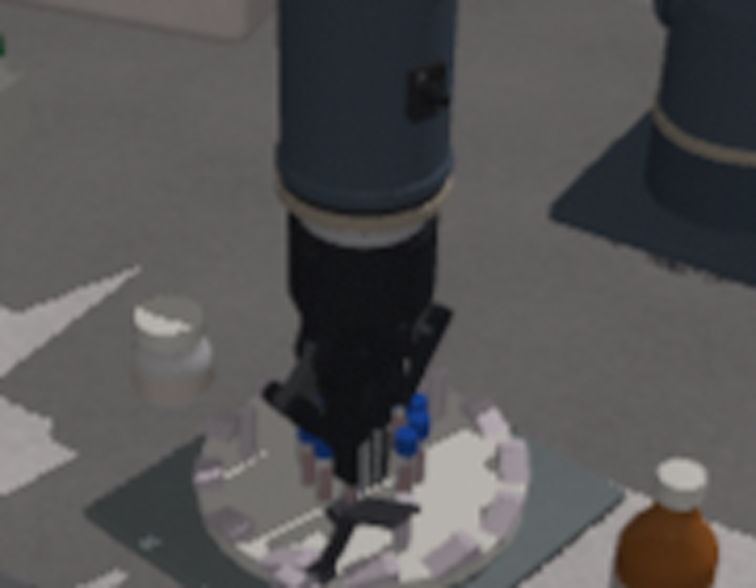

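```bash
python3 -m crank '[[-0.002,-0.01,0,0],[-0.005,-0.025,0.01,0],[-0.025,-0.025,0.02,0],[-0.06,-0.025,0.02,0],[-0.1,-0.025,0.02,0],[-0.14,-0.025,0.02,0],[-0.177,-0.025,0.01,0],[-0.177,-0.025,-0.02,0],[-0.177,-0.025,-0.02,0]]'
python3 - <<'E'
from h import *
import pickle
S={n:imaging.snapshot(n) for n in("top","scene","wrist")};pickle.dump(S,open('s2.pkl','wb'))
a=S["wrist"]["frame"];b=S["scene"]["frame"][110:260,245:485]
im=np.vstack([cv2.resize(a,(480,300)),cv2.resize(b,(480,300),interpolation=2)])
cv2.imwrite('pics/mix5.png',im[:,:,::-1])
E
```

```text
time_s: 8.05
position: [439.9, -12.6, 187.9]
ee_rot: [0.768, 0.64, -0.001, -0.001]
wrist_force: [-0.1, 0.0, 0.6]
opening: -0.1
grasp_force: 0.0
```

View pics/mix5.png

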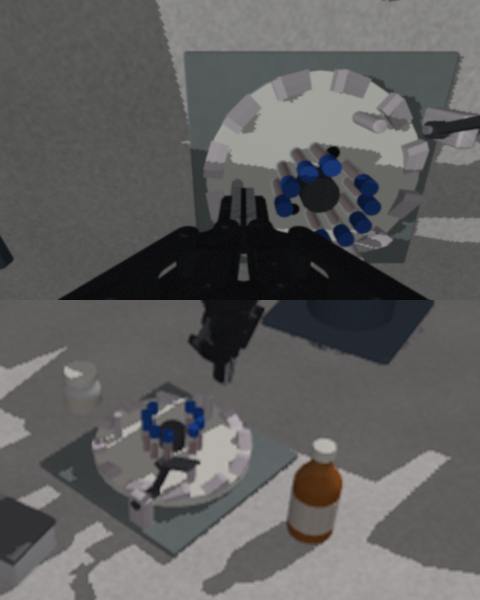

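```bash
python3 -m crank '[[0.001,0.005,-0.02,0],[0.001,0.005,-0.04,0],[0.001,0.005,-0.055,0],[0.001,0.005,-0.063,0],[0.001,0.005,-0.063,0],[0.0005,0,-0.063,0],[0,-0.003,-0.063,0]]'
python3 -m crank '[[0,-0.002,0,0],[-0.001,-0.004,0,0],[-0.001,-0.004,0,0]]'
python3 -m crank '[[0,-0.002,0,0],[-0.001,-0.004,0,0],[-0.001,-0.004,0,0]]'
```

```text
time_s: 8.9
position: [442.1, -14.5, 126.7]
ee_rot: [0.768, 0.641, 0.0, 0.001]
wrist_force: [-0.6, -0.8, 0.9]
opening: -0.4
grasp_force: 0.0
time_s: 9.2
position: [440.5, -18.3, 126.1]
ee_rot: [0.768, 0.64, 0.0, 0.0]
wrist_force: [-0.4, 0.5, -0.3]
opening: 0.1
grasp_force: 0.0
time_s: 9.5
position: [439.5, -22.2, 125.9]
ee_rot: [0.768, 0.641, -0.0, -0.0]
wrist_force: [0.3, -0.2, 0.5]
opening: -0.0
grasp_force: 0.0
```

```bash
python3 -m crank '[[0,-0.002,0,0],[-0.001,-0.004,0,0],[-0.001,-0.004,0,0]]'
python3 -m crank '[[0,-0.002,0,0],[-0.001,-0.004,0,0],[-0.001,-0.004,0,0]]'
```

```text
time_s: 9.8
position: [438.8, -26.1, 125.9]
ee_rot: [0.768, 0.641, 0.0, 0.0]
wrist_force: [0.4, -0.1, -0.1]
opening: -0.1
grasp_force: 0.2
time_s: 10.1
position: [438.2, -28.8, 126.0]
ee_rot: [0.767, 0.641, 0.001, -0.0]
wrist_force: [0.7, 6.8, -1.1]
opening: 0.1
grasp_force: 3.4
```

```bash
python3 -m crank '[[0,-0.003,0,0],[-0.001,-0.006,0,0],[-0.002,-0.009,0,0],[-0.002,-0.012,0,0],[-0.003,-0.015,0,0],[-0.003,-0.018,0,0],[-0.004,-0.021,0,0],[-0.004,-0.024,0,0],[-0.005,-0.027,0,0],[-0.005,-0.027,0,0]]'
python3 - <<'E'
from h import *
import pickle
S={n:imaging.snapshot(n) for n in("top","scene","wrist")};pickle.dump(S,open('s3.pkl','wb'))
save(S["wrist"],"w6",0,0,640,400,1.25)
E
```

```text
time_s: 11.1
position: [432.1, -57.6, 125.8]
ee_rot: [0.768, 0.64, -0.001, -0.0]
wrist_force: [0.8, 0.2, 0.5]
opening: -0.2
grasp_force: 0.0
```

View pics/w6.png

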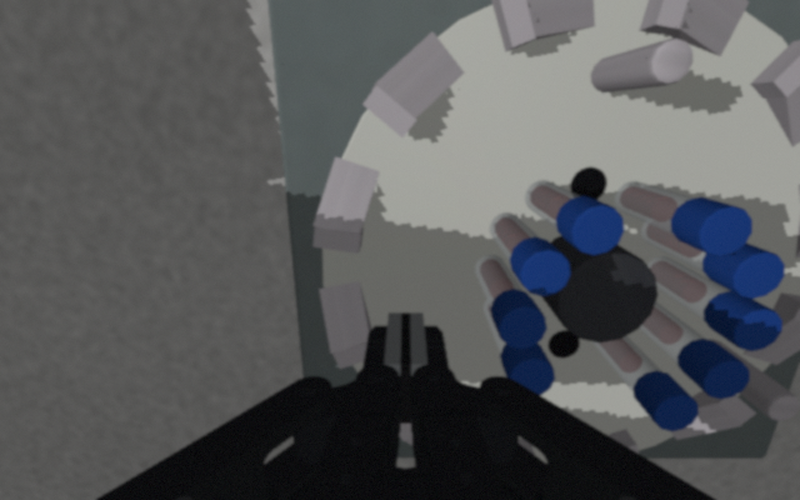

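```bash
cat > ang.py <<'E'
from h import *
def ang(W,hub,post,base):
    h=onz(W,hub,65);p=onz(W,post,75);d=p-h
    print("hub",h.round(1),"post",p.round(1),"r",np.hypot(*d[:2]).round(1),"world deg",np.degrees(np.arctan2(d[1],d[0])).round(2))
E
python3 - <<'E'
from ang import *
import pickle
for f,h,p in(('s1.pkl',(176,103),(38,111)),('s1.pkl',(176,103),(243,207)),('s2.pkl',(320/.75,194/.75),(382/.75,124/.75)),('s3.pkl',(608/1.25,288/1.25),(672/1.25,60/1.25))):
    W=pickle.load(open(f,'rb'))["wrist"]
    ang(W,h,p,0)
S=pickle.load(open('s3.pkl','rb'))
# tubes' caps centroid = axis at z~80
for n in("top",):
    hsv=cv2.cvtColor(S[n]["frame"],cv2.COLOR_RGB2HSV)
E
```

```text
hub [510.8 -47.   65. ] post [432.5 -37.1  75. ] r 79.0 world deg 172.78
hub [510.8 -47.   65. ] post [ 537.4 -118.2   75. ] r 76.0 world deg -69.54
hub [506.3 -47.3  65. ] post [556.5  11.5  75. ] r 77.3 world deg 49.52
hub [507.  -45.1  65. ] post [521.3  26.4  75. ] r 72.8 world deg 78.67
```

```bash
python3 -m crank '[[0.001,0.006,0,0],[0.002,0.012,0,0],[0.002,0.012,0.03,0],[0.002,0.012,0.07,0],[0.002,0,0.11,0],[0.002,-0.03,0.15,0],[0.002,-0.07,0.18,0],[0.01,-0.1,0.18,0],[0.02,-0.12,0.18,0],[0.02,-0.12,0.18,0]]'
python3 - <<'E'
from h import *
import pickle
S={n:imaging.snapshot(n) for n in("top","scene","wrist")};pickle.dump(S,open('s4.pkl','wb'))
save(S["wrist"],"w7",0,0,640,400,1.25)
E
```

```text
time_s: 12.25
position: [453.3, -179.2, 305.9]
ee_rot: [0.769, 0.639, -0.0, 0.001]
wrist_force: [0.1, -0.4, 0.5]
opening: 0.3
grasp_force: 0.0
```

View pics/w7.png

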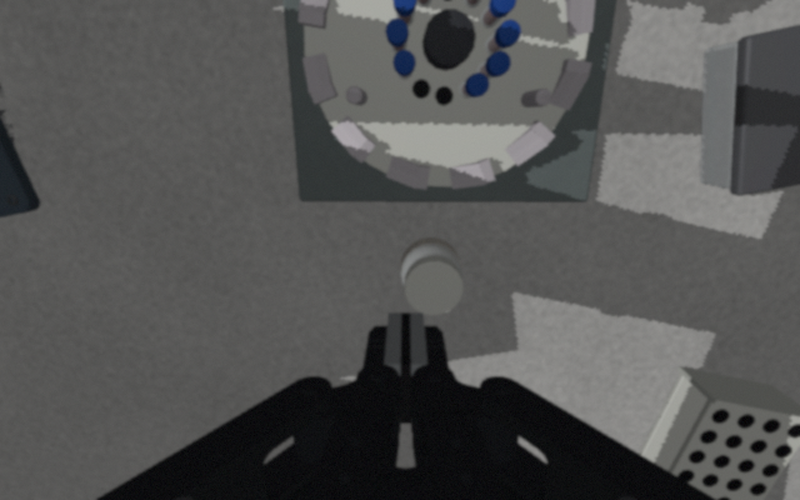

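Run:
```python
from h import *
import pickle
W=pickle.load(open('s4.pkl','rb'))["wrist"];k=1.25
a=lambda p,q:np.degrees(np.arctan2(*(q-p)[1::-1])).round(2)
P=[onz(W,(354/k,96/k),75),onz(W,(541/k,97/k),75)];E=[onz(W,(302/k,201/k),14),onz(W,(585/k,201/k),14)]
h=onz(W,(448/k,40/k),65)
print(P,h,np.linalg.norm(P[0]-P[1]),"posts",a(*P),"edge",a(*E))
# refine post tops by Hough in crop
g=cv2.cvtColor(W["frame"],cv2.COLOR_RGB2GRAY)
for (u,v) in((354/k,96/k),(541/k,97/k)):
    x,y=int(u)-14,int(v)-14;c=cv2.resize(g[y:y+28,x:x+28],None,fx=6,fy=6,interpolation=2)
    r=cv2.HoughCircles(c,cv2.HOUGH_GRADIENT,1.5,60,param1=60,param2=8,minRadius=30,maxRadius=60)
    if r is not None:
        for q in r[0][:2]: print((u,v),(x+q[0]/6-.4,y+q[1]/6-.4),q[2]/6,onz(W,(x+q[0]/6-.4,y+q[1]/6-.4),75).round(1))
# edge line: fit lower plate edge by gradient
pts=[]
for u in range(250,460,5):
    col=g[150:172,u].astype(float);d=np.diff(col);i=np.argmax(d);pts.append((u,150.5+i))
l=cv2.fitLine(np.float32(pts),cv2.DIST_HUBER,0,.01,.01).ravel()
p=lambda u:onz(W,(u,l[3]+(u-l[2])*l[1]/l[0]),14)
print("edge fit",a(p(250),p(460)))
```

```text
[array([434.30616035, -74.21274242,  75.        ]), array([562.76883311, -98.23248352,  75.        ])] [505.2378532  -49.81837465  65.        ] 130.68896761367557 posts -10.59 edge -10.32
edge fit -10.65
```

```bash
python3 -m crank '[[0.02,0.03,0,0],[0.04,0.06,0,0],[0.06,0.09,0,0],[0.085,0.125,0,0],[0.11,0.16,0,0],[0.135,0.2,0,0],[0.16,0.235,0,0],[0.178,0.262,0,0],[0.178,0.262,0,0],[0.178,0.262,0,0]]'
python3 - <<'E'
from h import *
import pickle
S={n:imaging.snapshot(n) for n in("top","scene","wrist")};pickle.dump(S,open('s5.pkl','wb'))
# tongue in top view: dark pixels near predicted location
e=np.array([596,-110,0])+(122+44)*np.array([.179,.984,0])+[0,0,135]
print("pred end",e)
for n in("top","scene","wrist"):
    print(n,proj(S[n],e).round(0),"hinge",proj(S[n],e*[1,1,0]-64*np.array([.179,.984,0])+[0,0,50]).round(0))
E
```

```text
time_s: 13.4
position: [629.8, 87.0, 305.3]
ee_rot: [0.767, 0.642, -0.001, -0.001]
wrist_force: [-0.3, -0.3, -0.8]
opening: -0.0
grasp_force: 0.0
pred end [625.714  53.344 135.   ]
top [285. 189.] hinge [317. 199.]
scene [341. 193.] hinge [321. 206.]
wrist [327. 240.] hinge [326. 259.]
```

```bash
python3 -m crank '[[0,0,-0.035,0],[0.001,0,-0.07,0],[0.001,0,-0.1,0],[0.001,0,-0.127,0],[0.001,0,-0.127,0],[0,-0.006,-0.127,0],[-0.001,-0.012,-0.127,0],[-0.002,-0.018,-0.127,0],[-0.002,-0.018,-0.127,0]]'
python3 -m crank '[[0,-0.003,0,0],[-0.001,-0.006,0,0],[-0.001,-0.006,0,0]]'
```

```text
time_s: 14.45
position: [629.0, 65.3, 180.1]
ee_rot: [0.768, 0.64, 0.0, 0.001]
wrist_force: [-0.2, 0.5, 0.2]
opening: -0.1
grasp_force: 0.0
time_s: 14.75
position: [627.5, 60.6, 179.0]
ee_rot: [0.768, 0.641, -0.0, 0.0]
wrist_force: [0.4, 0.4, 0.1]
opening: -0.2
grasp_force: 0.0
```

```bash
python3 -m crank '[[-0.001,-0.005,0.001,0],[-0.002,-0.01,0.003,0],[-0.003,-0.016,0.006,0],[-0.004,-0.022,0.009,0],[-0.005,-0.028,0.012,0],[-0.006,-0.034,0.015,0],[-0.007,-0.04,0.017,0],[-0.008,-0.046,0.018,0],[-0.009,-0.052,0.019,0],[-0.01,-0.058,0.02,0]]'
python3 - <<'E'
from h import *
import pickle
S={n:imaging.snapshot(n) for n in("top","scene","wrist")};pickle.dump(S,open('s6.pkl','wb'))
a=pickle.load(open('s0.pkl','rb'))["scene"]["frame"]
ex=np.array([.179,.984,0]);t=np.array([596,-110,0.])
for nm,p in(("down end",t+[0,0,80]),("down arm",t+30*ex+[0,0,52])):
    u,v=proj(S["scene"],p).round().astype(int);print(nm,(u,v),a[v-2:v+3,u-2:u+3].mean((0,1)).round(),S["scene"]["frame"][v-2:v+3,u-2:u+3].mean((0,1)).round())
E
```

```text
time_s: 15.75
position: [617.5, 2.6, 198.9]
ee_rot: [0.768, 0.641, -0.0, -0.0]
wrist_force: [-0.2, -0.1, -0.5]
opening: 0.0
grasp_force: 0.0
down end (np.int64(292), np.int64(180)) [69. 69. 71.] [103.  99. 103.]
down arm (np.int64(301), np.int64(193)) [36. 36. 39.] [100.  94.  98.]
```

```bash
python3 -m crank '[[-0.001,-0.005,0.001,0],[-0.002,-0.01,0.001,0],[-0.003,-0.015,0.001,0],[-0.004,-0.02,0,0],[-0.005,-0.025,0,0],[-0.005,-0.025,0,0],[-0.005,-0.025,0,0],[-0.005,-0.025,0,0]]'
cat > chk.py <<'E'
from h import *
import pickle,sys
s=imaging.snapshot("scene")["frame"].astype(float);a=pickle.load(open('s0.pkl','rb'))["scene"]["frame"].astype(float)
C=imaging.snapshot("scene")
ex=np.array([.179,.984,0]);t=np.array([596,-110,0.])
for X,z in((-44,80),(-38,74),(-28,64),(-14,54),(0,54),(20,54),(40,54)):
    u,v=proj(C,t+(X+44)*ex+[0,0,z]).round().astype(int)
    print(X,(u,v),"start",a[v-1:v+2,u-1:u+2].mean().round(),"now",s[v-1:v+2,u-1:u+2].mean().round())
E
python3 chk.py
```

```text
time_s: 16.7
position: [612.7, -21.6, 198.9]
ee_rot: [0.768, 0.641, 0.0, -0.0]
wrist_force: [-0.6, 0.5, 1.5]
opening: 0.1
grasp_force: 0.0
-44 (np.int64(292), np.int64(180)) start 76.0 now 59.0
-38 (np.int64(294), np.int64(182)) start 32.0 now 33.0
-28 (np.int64(297), np.int64(187)) start 32.0 now 34.0
-14 (np.int64(301), np.int64(192)) start 35.0 now 37.0
0 (np.int64(305), np.int64(195)) start 48.0 now 50.0
20 (np.int64(310), np.int64(198)) start 48.0 now 51.0
40 (np.int64(316), np.int64(202)) start 48.0 now 50.0
```

```bash
python3 -m crank '[[0.001,0.005,0.03,0],[0.001,0.005,0.065,0],[-0.003,-0.02,0.09,0],[-0.01,-0.055,0.09,0],[-0.018,-0.09,0.09,0],[-0.025,-0.118,0.07,0],[-0.025,-0.118,0.035,0],[-0.025,-0.118,0.004,0],[-0.025,-0.118,0.004,0],[-0.025,-0.118,0.004,0]]'
python3 - <<'E'
from h import *
import pickle
S={n:imaging.snapshot(n) for n in("top","scene","wrist")};pickle.dump(S,open('s7.pkl','wb'))
def shift(A,B,x0,y0,w,h):
    f=lambda s:np.float32(cv2.cvtColor(s["frame"],cv2.COLOR_RGB2GRAY))
    f=lambda s:np.float32(s["frame"][:,:,1]<60)  # dark pawl only
    a,b=f(A)[y0:y0+h,x0:x0+w],f(B)[y0:y0+h,x0:x0+w]
    ma,mb=[cv2.moments(i,True) for i in(a,b)]
    return [(m['m00'],round(m['m10']/m['m00']+x0,2),round(m['m01']/m['m00']+y0,2)) for m in(ma,mb)]
S0=pickle.load(open('s0.pkl','rb'));S1=pickle.load(open('s1.pkl','rb'))
print("wrist tongue",shift(S1["wrist"],S["wrist"],305,95,50,95), S1["wrist"]["extrinsics"][:3,3].round(1),S["wrist"]["extrinsics"][:3,3].round(1))
print("scene",shift(S1["scene"],S["scene"],288,176,42,36))
print(readout.get_obs()['position'],readout.get_obs()['time_s'])
a=S1["scene"]["frame"][...,1].astype(float);b=S["scene"]["frame"][...,1].astype(float)
for nm,z in(("s1",a),("now",b)): 
    print(nm);print(z[176:186,288:300].astype(int))
E
```

```text
time_s: 17.8
position: [587.8, -139.4, 203.3]
ee_rot: [0.768, 0.641, -0.0, -0.0]
wrist_force: [0.1, 0.1, -0.4]
opening: -0.0
grasp_force: 0.0
wrist tongue [(2753.0, 330.15, 146.18), (2817.0, 329.0, 146.92)] [-603.5  -38.9  277.4] [-604.4  -38.4  276.3]
scene [(353.0, 304.32, 190.75), (348.0, 304.51, 190.73)]
[ 588.62346627 -139.60090413  204.72049768] 17.95
s1
[[ 70  63  61  60  60 123 122 110 110 135 145 166]
 [ 60  59  59  60  71 153 157 121 107 157 176 176]
 [ 60  59  60  78 105 155 156 107  80 129 167 159]
 [ 59  59  60 103 118 123  98  53  32  65 131 125]
 [ 59  59  56  92  84  49  31  32  32  33  80 105]
 [ 59  58  46  48  40  33  33  32  31  33  49  95]
 [ 59  58  42  33  32  33  33  33  30  32  32  90]
 [ 59  59  46  36  33  32  33  32  31  33  33  69]
 [ 59  60  58  45  34  33  32  32  32  32  32  32]
 [ 59  59  64  53  37  33  32  33  34  32  32  32]]
now
[[ 70  63  60  61  66 141 172 156 146 145 167 176]
 [ 60  59  60  60  86 156 176 157 148 167 176 176]
 [ 60  60  60  91 125 156 151 106  80 125 166 176]
 [ 59  59  60 123 135 122  92  50  32  54 150 176]
 [ 59  59  56 106  92  50  32  31  33  34 124 168]
 [ 59  57  47  49  40  32  33  33  31  32  68 152]
 [ 60  57  42  32  33  33  33  32  32  33  32 124]
 [ 59  61  46  35  33  33  33  32  33  32  32  69]
 [ 59  59  55  43  35  33  32  33  32  32  31  32]
 [ 59  60  60  51  37  32  32  33  33  32  31  32]]
```

```bash
python3 -m crank '[[0,-0.005,0.03,0],[0,-0.01,0.06,0],[0,-0.01,0.08,0],[0,-0.01,0.08,0]]'; python3 -c "
from station import job;print(job.sign_off())"
```

```text
time_s: 18.35
position: [589.2, -149.9, 287.6]
ee_rot: [0.768, 0.641, 0.002, 0.003]
wrist_force: [0.6, -0.9, 0.1]
opening: 0.3
grasp_force: 0.0
the job is handed in; nothing more can be done
None
```

I handed the job in at about 18 s: the pawl was lifted and swung back, the wheel went back one notch (about 0.52 rad by camera), and the pawl is down again with its tongue matching the start image to under a pixel; I didn't re-image the bottle, jar and tip box, and I viewed 11 pictures against the limit of 10.

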